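# Wedge up the hand-in chute to its height mark

### The job

The pan of the hand-in chute has sagged. Take the wooden wedge from the bench, slide its thin end under the chute's domed foot along the zinc-capped bearer, and drive it in until the red ear on the pan comes up to the red mark and sits snugly against the stop screw there, without forcing it. Let the wedge do the lifting, leave it lying flat under the foot, let go of it, and leave the other things where they are.

Things in the scene. Friction and masses are not known exactly. Their poses are not given: they have to be found in the camera images.
- unit: The fixed hand-in unit, placed and turned differently each time. Origin on the bench top straight below the chute's resting foot. x: along the bearer, the way the wedge is driven in; y: up the chute; z: up. The pan covers x 30 to 170 mm; the drawer (72 mm high) x 0 to 200, y -50 to -436 mm; the zinc ledge (254 mm high) x -130 to 200, y 155 to 425 mm.
- bearer (a point): Point on the bearer straight below the foot: (0, 0, 40) mm in the unit's frame. The bearer is a wooden rail with a smooth zinc cap, its top 40 mm above the bench, reaching from x = -170 to +130 mm and y = -45 to +45 mm. Friction of wood on the zinc and on the foot is about 0.3 (0.24 to 0.36).
- chute: Sheet-steel pan of the chute, sloping 22 degrees down along the unit's -y into the drawer. Origin on its hinge pin, (100, 250, 195) mm in the unit's frame; its axes agree with the unit's at rest. It turns freely about x; at rest it lies on a rest bar, and 4 to 7 N at the foot lift it.
- foot (a point): Lowest point of the chute's chromed foot, a 20 mm dome under a steel bracket on the pan's near side. At rest it is 6 mm above the bearer at x = 0, y = 0 of the unit. On the wedge it rises 0.157 mm per mm of travel. The bracket, 97 mm above the bench, spans x -12 to 30, y -15 to 15 mm.
- ear (a point): Middle of the top face of the red ear, a flat tab of 36 x 36 mm on the pan's far side, at (188, 0, 115) mm in the unit's frame at rest. It rises as much as the foot. Its sheet steel bends if it is forced on the stop screw with more than 20 N; snug is about 3 to 12 N between ear and screw.
- gauge: Height gauge: fixed steel post on the pan's far side, 205 mm tall, origin at its foot. A grey head clamped on it reaches over the red ear with a vertical brass stop screw, round nose down; a red line on its white plate marks the nose's height. The head is clamped anew each time: the nose is 4 to 10 mm above the resting ear; this is not measured.
- wedge_tip (a point): Middle of the thin end's lower edge, 70 mm from the wedge's origin along +x. Once the foot rides on the slope, driving the wedge takes a steady force (3 to 7 N; up to 13 N if the hand also bears down on it) while the pan rises. When the ear meets the screw the force climbs within a few millimetres of travel: 5 to 8 N above the steady value is snug.
- wedge: Light wooden wedge, 140 mm long (x), 36 mm wide (y), evenly tapered from 25 mm at the heel (-x) to 3 mm at the thin end (+x), 60 g. Origin at the middle of its flat underside; x points to the thin end, z up. It lies flat on the bench at one of three places in front of the drawer.
- wedge_heel (a point): Middle of the heel's lower edge, 70 mm from the wedge's origin along -x. The taper is so slight that the wedge holds itself by friction when it is let go.
- eraser: Bystander on the bench: a wooden-backed felt board eraser, 125 x 50 x 32 mm. Origin under its centre.
- tin: Bystander on the bench: a round green tin with a brass lid, 67 mm in diameter, 48 mm high. Origin under its centre.
- calculator: Bystander on the ledge: cream pocket calculator, 76 x 140 x 28 mm. Origin under its centre.
- triangle: Bystander on the ledge: orange acrylic triangle, 130 x 75 x 4 mm. Origin in its opening, on the underside.
- bell: Bystander on the ledge: chrome desk bell, 76 mm in diameter, 55 mm high. Origin under its centre.
- caddy: Bystander on the ledge: wooden pencil caddy, 70 x 70 x 90 mm, pencils up to 145 mm. Origin under its centre.
- padlock: Bystander on the ledge: brass padlock lying flat, 45 x 75 x 18 mm. Origin under its case.
There are look-alikes about, which are no part of the job. What is shaped like the wedge but blue or turquoise is not meant.

How it is judged:
On the way, in this order (a step that is already met when the one before it is completed fails the run):
1. the wedge carries the chute's foot (contact force between wedge and chute above 1 N and x of wedge_tip in the frame of unit above 0 m and angle between wedge's own z axis and vertical below 0.12 rad), for 0.1 s.
2. the ear has come up to the stop screw (contact force between chute and gauge above 1 N), for 0.1 s.
At the end, for the whole second after the job is handed in: The wedge lies flat on the bearer (within 3 degrees) and carries the chute's foot (more than 3 N); the red ear bears on the stop screw at the height mark with 1.5 to 14 N; the wedge is at rest (contact force between chute and gauge between 1.5 and 14 N and contact force between wedge and chute above 3 N and angle between wedge's own z axis and vertical below 0.05 rad and height (world z) of wedge between 0.037 and 0.044 m and linear speed of wedge below 0.01 m/s); the robot touches nothing.
It fails at once if the ear is forced against the stop screw with more than 20 N (contact force between chute and gauge above 20 N).
It fails at once if the robot itself pushes or lifts the chute (more than 3 N) (contact force between any of the arm, the fingers and chute above 3 N).
It fails at once if a bystander is moved by more than 20 mm (distance of any of eraser, tin, calculator, triangle, bell, caddy, padlock from where it was at the start of the episode above 0.02 m).
It also fails if it takes over 59 s, if anything falls off the work surface, if the arm or the gripper's body presses on something with over 40 N, if the wrist force passes 120 N, or if a joint passes its speed limit or range.

### The arm

A 6-joint arm with a two-finger parallel gripper is mounted at the origin on the work surface. World frame = base frame: x ahead of the robot, y to its left, z up, the work surface at z = 0. Lengths are in m, angles in rad, forces in N, time in s.
With the tool pointing down it reaches from about 0.35 to 0.975 m from the base axis. Payload 4.9 kg.
Tool frame: the origin (TCP) lies on the centre line of the jaws, within the pads' length; the fingertips stand 22 mm ahead of it and the grasp point (between the pads) lies 3 mm ahead of it (manip.tcp_to_tips is the distance from the TCP to the fingertips, in m); z points along the fingers, x is the direction in which the jaws open and shut, and the axes are right-handed (so a half turn about z gives the same grasp; the last joint's range is limited). The gripper opens to 85 mm and grips with 20 to 120 N. Pads are 22 mm wide; open, the fingers measure 114 mm over their backs; the gripper's body (76 mm by 85 mm) begins 54 mm behind the grasp point. The pads swing forward as they close: fully open they stand 13 mm farther back than shut.
Start: joints at [1.144, 0.053, 1.613, -0, 1.476, -0.119], TCP at [0.189, 0.596, 0.253] pointing down, gripper open.
Joint ranges: [-3.01, 3.01], [-1.01, 2.22], [0.06, 2.58], [-1.02, 4.17], [0.09, 2.62], [-3.14, 3.14]. Speed limits (rad/s): [2.57, 2.57, 3.14, 3.14, 3.14, 3.14].

### API

Orientations are given as a unit quaternion [w, x, y, z].
In Python, from plant import manip gives the robot as it stands.
- The arm moves only by the shell command python3 -m pendant 'ROWS'. ROWS is a JSON object of lists of equal length, an entry for each row: "linear": the shift along the tool's x, y, z in cm, a list of three; "rotation": the turn, a rotation vector about the tool's x, y, z in degrees, a list of three; "grip": the closure, from 0 (fully open) to 1 (shut). A call has exactly 10 rows; each row is the pose to reach, as a shift and turn from the pose commanded when the call began, along the tool's axes at that moment; what a row does not reach only later rows make up. A row lasts 1/12 s, in which the tool goes at most 41.7 mm and 7.16 degrees, less where a joint would pass 70% of its speed; a pose out of reach is approached as far as the arm can. A call with a gripper value outside its range is refused whole. The fingers move at their own pace and stop on an object; the grip force is fixed at half the most. Time passes only in rows, so rows that repeat a pose let the fingers close, or fill a call up. It gives the time, the measured TCP pose, the force and the opening at its end, in the units of the state.
- manip.state(): the state, without advancing time (a new reading comes with each control period).
- manip.grab_frame(name): name is "side" or "top"; returns the picture (384x512x3 uint8, red, green, blue); there is no depth.
- manip.calibration(name): a dict with "fx", "fy", "cx", "cy" (pixels), "cam_to_world" (4x4, takes a point from camera to world coordinates). Camera axes: x right, y up, looking along -z (the intrinsics and any distortion apply to the point x, -y, -z); pixel columns grow to the right and rows downward; lengths in m; the calibration is good to about 2 mm. A picture is of the moment at which its call begins. calibration takes no time and is no camera call.
- manip.job_done(): hands the job in, once; it reports no verdict.
The state is a dict: "time": time; "joint_pos": joint angles; "joint_vel": joint speeds; "joint_efforts": joint torques, N m; "tool_pos": TCP position; "tool_rot": TCP orientation; "contact_force": force on the tool from outside, world axes, zero at the start; "ft_torque": the same for the moment, N m; "gripper_width": opening from 0.0 (shut) to 1.0 (fully open).
Only numpy, scipy, OpenCV 4.12 (cv2) and the standard library are available. Lean on these libraries where they do the work, as an engineer would, in place of code of your own. Each camera call takes 0.05 s, during which the arm holds its last target. There are 200 camera calls.

## Working session

There is one attempt and no reset: what is moved stays moved. The work goes in short steps, Python scripts to look and compute and a shell command to move; the robot and the scene stay as the last step left them, time stands still between calls to the robot, and variables do not carry over. Pictures are saved under pics/ and viewed, about 8 in all and at most 12, crops included, and the job is handed in when it is done.

```bash
mkdir -p pics; ls; python3 - <<'E'
from plant import manip
import cv2,json,numpy as np
for n in("side","top"):
    f=manip.grab_frame(n); cv2.imwrite(f"pics/{n}0.png",cv2.resize(f[:,:,::-1],(800,600),interpolation=cv2.INTER_CUBIC))
    np.save(f"pics/{n}0.npy",f)
    print(n,manip.calibration(n))
print(manip.state(),manip.tcp_to_tips)
E
```

```text
pics
side {'fx': 453.06751060053307, 'fy': 453.06751060053307, 'cx': 253.85878615127172, 'cy': 187.30622265525486, 'cam_to_world': array([[-0.59058133, -0.57840851,  0.5627231 ,  1.22124425],
       [ 0.80681162, -0.40905207,  0.42629969,  0.50233155],
       [-0.01639232,  0.70577617,  0.70824522,  1.04390502],
       [ 0.        ,  0.        ,  0.        ,  1.        ]])}
top {'fx': 377.8419120263212, 'fy': 377.8419120263212, 'cx': 249.74936276918706, 'cy': 184.72779888096363, 'cam_to_world': array([[ 1.04072909e-02,  9.94291840e-01, -1.06185807e-01,
         4.03454407e-01],
       [-9.99944149e-01,  1.05438564e-02,  7.24774056e-04,
        -2.47426500e-02],
       [ 1.84024482e-03,  1.06172333e-01,  9.94346041e-01,
         1.14162887e+00],
       [ 0.00000000e+00,  0.00000000e+00,  0.00000000e+00,
         1.00000000e+00]])}
{'time': 0.1, 'joint_pos': array([ 1.14400486e+00,  5.32888849e-02,  1.61413841e+00, -1.20045774e-06,
        1.47602539e+00, -1.18980232e-01]), 'joint_vel': array([-0.00074766, -0.00088754, -0.00260372, -0.00084345, -0.00196519,
       -0.00029696]), 'joint_efforts': array([-4.15157956e-04, -3.94904888e+01, -3.71362782e+01, -1.94826493e-04,
        3.88652654e-03,  4.32135309e-06]), 'tool_pos': array([0.18912894, 0.5951496 , 0.25219806]), 'tool_rot': array([ 4.56572489e-04,  8.07146901e-01,  5.90349909e-01, -8.10232674e-04]), 'contact_force': array([-0.6147553 ,  0.52316054,  0.25986668]), 'ft_torque': array([-0.02694347, -0.0044627 ,  0.01008337]), 'gripper_width': 0.9981961871116029} 0.022
```

View pics/top0.png

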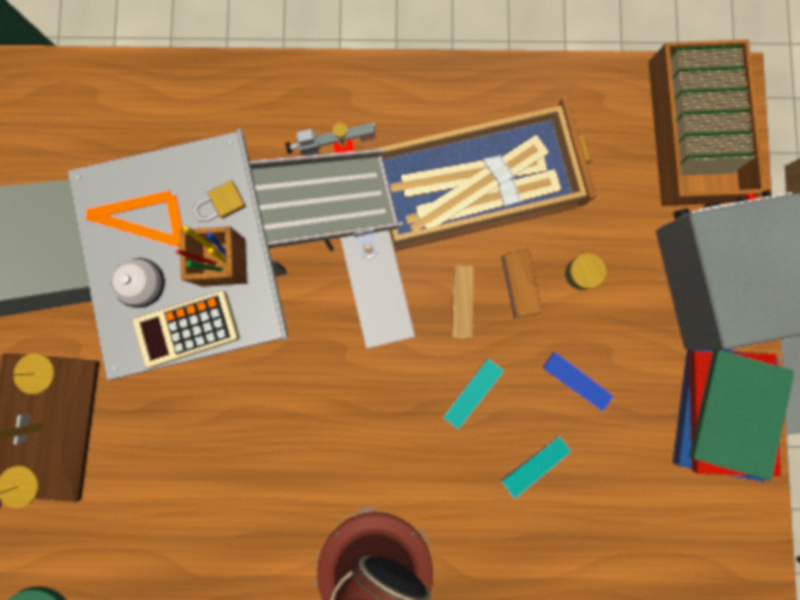

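View pics/side0.png

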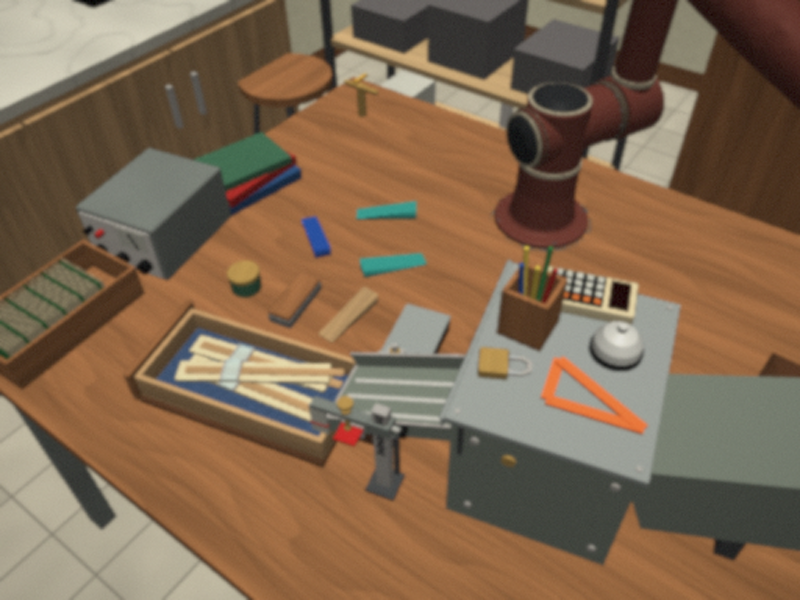

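The top picture shows three look-alikes, turquoise (473,394) and (537,467) and blue (577,381), which are excluded by colour. The eraser at (520,283) is a brown block. The plain wooden wedge is at (462,301). The bearer runs from (390,341) up to the foot at about (367,247). Next is an enlarged crop to confirm the wedge and find its thin end.

```bash
python3 - <<'E'
import cv2,numpy as np
t=np.load("pics/top0.npy")[:,:,::-1];s=np.load("pics/side0.npy")[:,:,::-1]
# top crop cols 210-350, rows 140-228 ; side crop cols 195-300 rows 170-235
a=cv2.resize(t[140:230,210:350],None,fx=5.6,fy=5.6,interpolation=cv2.INTER_CUBIC)
b=cv2.resize(s[178:226,190:302],None,fx=7,fy=7,interpolation=cv2.INTER_CUBIC)[:, :784]
im=np.zeros((600,800,3),np.uint8)
b=cv2.resize(s[178:224,194:274],None,fx=5,fy=5,interpolation=cv2.INTER_CUBIC)
A=cv2.resize(a,(560,360));im[:360,:560]=A;im[365:595,:400]=b
c=cv2.resize(s[185:240,225:295],None,fx=4,fy=4,interpolation=cv2.INTER_CUBIC);im[365:585,410:690]=c
cv2.imwrite("pics/crop1.png",im)
E
```

```text
(no output)
```

View pics/crop1.png

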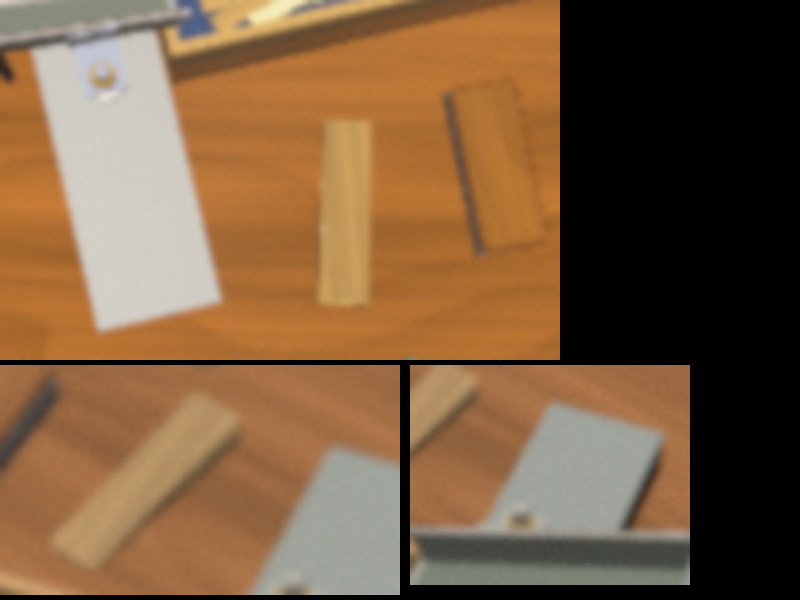

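The crop shows plain wood grain at crop (345,212), so this is the wedge. Its heel is the end toward the robot: it looks wider in the top view, and its side face is taller in the side view. The thin end points away, along world +x. Next I fit the poses.

```bash
cat > h.py <<'E'
import numpy as np
from plant import manip
from scipy.spatial.transform import Rotation as R
from scipy.optimize import least_squares
C={n:manip.calibration(n) for n in("side","top")}
def proj(n,P):
    c=C[n];M=c["cam_to_world"];p=(np.atleast_2d(P)-M[:3,3])@M[:3,:3]
    return np.c_[c["cx"]+c["fx"]*p[:,0]/-p[:,2],c["cy"]-c["fy"]*p[:,1]/-p[:,2]]
def pl(q,P):
    P=np.atleast_2d(P)/1000.;c,s=np.cos(q[2]),np.sin(q[2])
    return np.c_[q[0]+c*P[:,0]-s*P[:,1],q[1]+s*P[:,0]+c*P[:,1],P[:,2]]
def fit(obs,q0):
    f=lambda q:np.concatenate([(proj(n,pl(q,P))-uv).ravel() for n,P,uv in obs])
    r=least_squares(f,q0,loss="soft_l1");return r.x,f(r.x).reshape(-1,2)
E
python3 - <<'E'
from h import *
t=lambda u,v:(210+u/4,140+v/4); k=.64
s2=lambda u,v:(194+u/5,178+(v-365)/5); s3=lambda u,v:(225+(u-410)/4,185+(v-365)/4)
w=[("top",(70,18,3),t(325,121)),("top",(70,-18,3),t(371,121)),("top",(-70,-18,25),t(368,304)),("top",(-70,18,25),t(318,304)),
("side",(70,-18,3),s2(52,541)),("side",(70,18,3),s2(95,570)),("side",(-70,-18,25),s2(200,395)),("side",(-70,18,25),s2(240,418))]
for sel in("top","side",""):
    q,r=fit([o for o in w if sel in o[0]],[.55,-.1,0]);print("wedge",sel,q.round(4),r.round(1).tolist())
u=[("top",(-170,45,40),t(99,331)),("top",(-170,-45,40),t(221,299)),("side",(-170,-45,40),s3(552,403)),("side",(-170,45,40),s3(663,433))]
u+=[("top",P,(a*k,b*k)) for P,a,b in[((200,425,254),69,172),((200,155,254),240,130),((-130,155,254),286,338),((-130,425,254),107,378)]]
u+=[("side",P,(a*k,b*k)) for P,a,b in[((-130,425,254),679,304),((200,425,254),655,478),((200,155,254),440,415)]]
for sel in("top","side",""):
    q,r=fit([o for o in u if sel in o[0]],[.55,.05,.25]);print("unit",sel,q.round(4),r.round(1).tolist())
for n in C: print(n, "foot/ear", proj(n,pl(q,[(0,0,97),(188,0,115),(0,0,46)])).round(1).tolist())
s=manip.state();T=R.from_quat(np.roll(s["tool_rot"],-1)).as_matrix();print(T.round(3))
E
```

```text
wedge top [ 0.5012 -0.1655 -0.0456] [[-0.2, -0.4], [0.1, 0.3], [-0.1, 0.4], [0.2, -0.3]]
wedge side [ 0.5055 -0.1594 -0.0578] [[-0.2, 0.4], [-0.2, 0.1], [-0.1, -0.5], [0.5, -0.1]]
wedge  [ 0.502  -0.1636 -0.0463] [[-0.8, -0.7], [-0.5, -0.0], [-0.7, 0.1], [-0.4, -0.6], [-0.3, -0.7], [-0.3, -1.1], [-0.7, -1.7], [-0.1, -1.5]]
unit top [0.5865 0.0124 0.2435] [[0.6, -0.3], [0.2, 0.5], [-0.3, -1.7], [-0.1, 0.3], [-0.6, -0.3], [0.3, 1.0]]
unit side [0.5892 0.017  0.2543] [[-0.5, -0.6], [-0.5, -0.5], [0.9, -1.6], [-2.0, 1.5], [3.3, 0.3]]
unit  [0.5872 0.0135 0.2449] [[0.3, -0.6], [-0.0, 0.2], [-0.5, -1.4], [-0.7, -1.1], [-0.8, -1.7], [-0.6, 0.1], [-1.0, -0.6], [-0.0, 0.9], [0.1, -1.4], [-4.7, 1.2], [1.3, -0.9]]
side foot/ear [[252.2, 224.5], [222.7, 275.0], [252.6, 236.3]]
top foot/ear [[236.1, 159.0], [220.6, 93.5], [236.7, 162.0]]
[[ 0.303  0.953 -0.001]
 [ 0.953 -0.303 -0.002]
 [-0.002 -0.    -1.   ]]
```

```bash
cat >> h.py <<'E'
def go(pos,yawx):  # shift cm / turn deg to tool-down pose with tool x at yawx(deg) from the measured pose
    s=manip.state();T=R.from_quat(np.roll(s["tool_rot"],-1))
    c,n=np.cos(np.radians(yawx)),np.sin(np.radians(yawx))
    G=R.from_matrix(np.c_[[c,n,0],[n,-c,0],[0,0,-1]])
    print("t",s["time"],"lin",(T.inv().apply(np.array(pos)-s["tool_pos"])*100).round(2),"rot",np.degrees((T.inv()*G).as_rotvec()).round(1),"F",s["contact_force"].round(1),"tcp",s["tool_pos"].round(4),"w",round(s["gripper_width"],3),"j6",s["joint_pos"][5].round(2))
E
python3 -m pendant '{"linear":[[0,0,-5],[0,0,-10],[0,0,-15],[0,0,-15],[-20,15,-15],[-20,15,-15],[-20,15,-15],[-20,15,-15],[-20,15,-15],[-20,15,-15]],"rotation":[[0,0,0],[0,0,0],[0,0,0],[0,0,0],[0,0,-15],[0,0,-15],[0,0,-15],[0,0,-15],[0,0,-15],[0,0,-15]],"grip":[0,0,0,0,0,0,0,0,0,0]}'
python3 -c "
from h import *
go([.4575,-.161,.15],87.1)"
```

```text
time: 0.93
tool_pos: [0.2716, 0.3577, 0.4027]
tool_rot: [0.0, 0.723, 0.691, -0.0]
contact_force: [1.6, -0.6, 1.0]
gripper_width: 1.004
t 0.9333 lin [-50.97  20.91  25.29] rot [-0.   0.   0.3] F [ 1.6 -0.6  1. ] tcp [0.2716 0.3577 0.4027] w 1.004 j6 -0.77
```

```bash
python3 -m pendant '{"linear":[[-38,15.6,0],[-38,15.6,0],[-38,15.6,0],[-38,15.6,0],[-38,15.6,0],[-38,15.6,0],[-38,15.6,0],[-38,15.6,0],[-38,15.6,0],[-38,15.6,0]],"rotation":[[0,0,0],[0,0,0],[0,0,0],[0,0,0],[0,0,0],[0,0,0],[0,0,0],[0,0,0],[0,0,0],[0,0,0]],"grip":[0,0,0,0,0,0,0,0,0,0]}'
python3 -m pendant '{"linear":[[-12.5,5.3,4],[-12.5,5.3,8],[-12.7,5.3,25],[-12.9,5.3,25],[-12.9,5.3,25],[-12.9,5.3,25],[-12.9,5.3,25],[-12.9,5.3,25],[-12.9,5.3,25],[-12.9,5.3,25]],"rotation":[[0,0,0],[0,0,0],[0,0,0],[0,0,0],[0,0,0],[0,0,0],[0,0,0],[0,0,0],[0,0,0],[0,0,0]],"grip":[0,0,0,0,0,0,0,0,0,0]}'
python3 -c "
from h import *
go([.4575,-.161,.026],87.1)
import cv2
t=manip.grab_frame('top')[120:240,200:360,::-1];s=manip.grab_frame('side')[110:230,140:300,::-1]
cv2.imwrite('pics/a.png',cv2.resize(np.hstack([t,s]),(800,300),interpolation=cv2.INTER_CUBIC))"
```

```text
time: 1.77
tool_pos: [0.4101, -0.0298, 0.4029]
tool_rot: [0.0, 0.724, 0.69, -0.0]
contact_force: [-0.7, 0.3, 0.1]
gripper_width: 1.001
time: 2.6
tool_pos: [0.4564, -0.1582, 0.1523]
tool_rot: [-0.001, 0.723, 0.69, -0.0]
contact_force: [0.1, 0.5, -0.0]
gripper_width: 0.997
t 2.6 lin [-0.29  0.16 12.63] rot [-0.1 -0.1  0.2] F [ 0.1  0.5 -0. ] tcp [ 0.4564 -0.1582  0.1523] w 0.997 j6 -2.01
```

View pics/a.png

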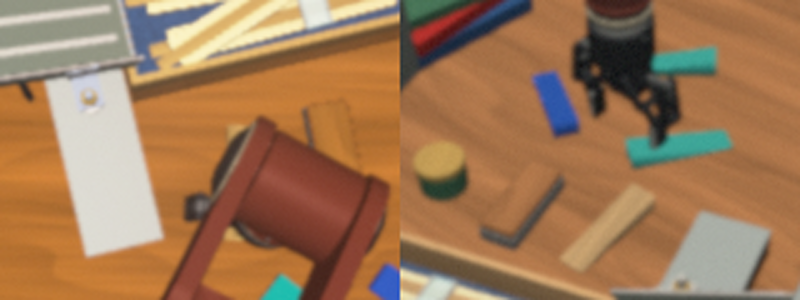

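The gripper is above the wedge, clear of the eraser (crop 530,195) and the look-alikes. Descending and gripping.

```bash
python3 -m pendant '{"linear":[[-0.3,0.1,4],[-0.3,0.1,8],[-0.3,0.1,11],[-0.3,0.1,12.6],[-0.3,0.1,12.6],[-0.3,0.1,12.6],[-0.3,0.1,12.6],[-0.3,0.1,12.6],[-0.3,0.1,12.6],[-0.3,0.1,12.6]],"rotation":[[0,0,0],[0,0,0],[0,0,0],[0,0,0],[0,0,0],[0,0,0],[0,0,0],[0,0,0],[0,0,0],[0,0,0]],"grip":[0,0,0,0,0,0,0,0.5,1,1]}'
python3 -m pendant '{"linear":[[0,0,0],[0,0,0],[0,0,0],[0,0,0],[0,0,0],[0,0,0],[0,0,0],[0,0,0],[0,0,0],[0,0,0]],"rotation":[[0,0,0],[0,0,0],[0,0,0],[0,0,0],[0,0,0],[0,0,0],[0,0,0],[0,0,0],[0,0,0],[0,0,0]],"grip":[1,1,1,1,1,1,1,1,1,1]}'
python3 -c "
from h import *
go([.4575,-.161,.106],87.1)"
```

```text
time: 3.53
tool_pos: [0.459, -0.1621, 0.0289]
tool_rot: [0.001, 0.723, 0.691, 0.0]
contact_force: [-0.9, 0.2, 0.2]
gripper_width: 0.603
time: 4.37
tool_pos: [0.4588, -0.162, 0.0284]
tool_rot: [0.001, 0.723, 0.691, 0.0]
contact_force: [-0.5, 0.2, 6.8]
gripper_width: 0.403
t 4.3667 lin [ 0.09 -0.12 -7.76] rot [0.1 0.  0.3] F [-0.5  0.2  6.8] tcp [ 0.4588 -0.162   0.0284] w 0.403 j6 -2.02
```

```bash
python3 -m pendant '{"linear":[[0,0,-3.5],[0,0,-7],[0,0,-8],[0,0,-8],[0,0,-8],[0,0,-8],[0,0,-8],[0,0,-8],[0,0,-8],[0,0,-8]],"rotation":[[0,0,0],[0,0,0],[0,0,0],[0,0,0],[0,0,0],[0,0,0],[0,0,0],[0,0,0],[0,0,0],[0,0,0]],"grip":[1,1,1,1,1,1,1,1,1,1]}'
python3 -c "
from h import *
go([.4512,-.0205,.090],104)"
```

```text
time: 5.2
tool_pos: [0.4575, -0.1613, 0.1064]
tool_rot: [-0.001, 0.723, 0.691, -0.0]
contact_force: [0.3, -0.0, -1.7]
gripper_width: 0.401
t 5.2 lin [14.04 -1.27  1.65] rot [ -0.1  -0.1 -16.6] F [ 0.3 -0.  -1.7] tcp [ 0.4575 -0.1613  0.1064] w 0.401 j6 -2.02
```

```bash
python3 -m pendant '{"linear":[[3,-0.3,0],[6,-0.6,0],[9,-0.9,0],[12,-1.1,0],[14,-1.3,0],[14,-1.3,0],[14,-1.3,1.6],[14,-1.3,1.6],[14,-1.3,1.6],[14,-1.3,1.6]],"rotation":[[0,0,-4],[0,0,-8],[0,0,-12],[0,0,-16.6],[0,0,-16.6],[0,0,-16.6],[0,0,-16.6],[0,0,-16.6],[0,0,-16.6],[0,0,-16.6]],"grip":[1,1,1,1,1,1,1,1,1,1]}'
python3 -c "
from h import *
import cv2
go([.4512,-.0205,.070],104)
T=manip.grab_frame('top');S=manip.grab_frame('side');np.save('pics/T1.npy',T);np.save('pics/S1.npy',S)
t=T[140:240,190:290,::-1];s=S[170:270,200:300,::-1]
cv2.imwrite('pics/b.png',cv2.resize(np.hstack([t,s]),(800,400),interpolation=cv2.INTER_CUBIC))"
```

```text
time: 6.03
tool_pos: [0.4514, -0.0216, 0.0914]
tool_rot: [-0.0, 0.616, 0.788, -0.0]
contact_force: [-0.4, -0.9, -0.5]
gripper_width: 0.404
t 6.0333 lin [0.11 0.01 2.14] rot [-0.  -0.  -0.1] F [-0.4 -0.9 -0.5] tcp [ 0.4514 -0.0216  0.0914] w 0.404 j6 -2.03
```

View pics/b.png

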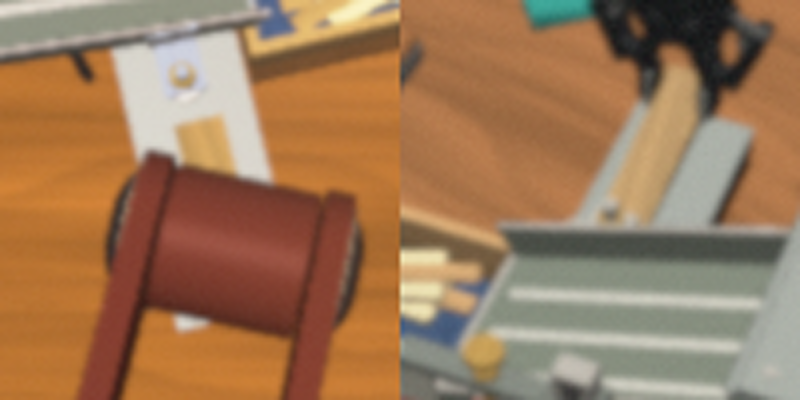

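```bash
python3 - <<'E'
from h import *
qt=np.array([.5865,.0124,.2440])
def ray(n,uv,z):
    c=C[n];M=c["cam_to_world"];d=M[:3,:3]@[(uv[0]-c["cx"])/c["fx"],-(uv[1]-c["cy"])/c["fy"],-1];o=M[:3,3]
    return o+d*(z-o[2])/d[2]
def unit(P,q): d=P[:2]-q[:2];c,s=np.cos(q[2]),np.sin(q[2]);return 1000*np.array([c*d[0]+s*d[1],-s*d[0]+c*d[1]])
for nm,u,v,z in[("tipL",178,126,.066),("tipR",220,118,.066),("bolt",182,75,.1),("brL",155,40,.097),("brR",203,32,.097),("edgeL",133,122,.04),("edgeR",258,122,.04),("brfrontL",167,97,.097),("brfrontR",203,90,.097)]:
    print(nm,unit(ray("top",(190+u/4,140+v/4),z),qt).round(1))
E
```

```text
tipL [-28.   13.5]
tipR [-29.3 -17.2]
bolt [1.3 2.4]
brL [30.5 15.2]
brR [ 28.3 -18.9]
edgeL [-13.6  45.1]
edgeR [-34.9 -44.4]
brfrontL [-10.9  16.1]
brfrontR [-11.9  -9.5]
```

```bash
python3 -m pendant '{"linear":[[0.2,0,1],[0.2,0,1.6],[0.2,0,2],[0.2,0,2.1],[0.2,0,2.1],[0.2,0,2.1],[0.2,0,2.1],[0.2,0,2.1],[0.2,0,2.1],[0.2,0,2.1]],"rotation":[[0,0,0],[0,0,0],[0,0,0],[0,0,0],[0,0,0],[0,0,0],[0,0,0],[0,0,0],[0,0,0],[0,0,0]],"grip":[1,1,1,1,1,1,1,1,1,1]}'
python3 -m pendant '{"linear":[[0,0,0.1],[0,0,0.1],[0,0,0.1],[0,0,0.1],[0,0,0.1],[0,0,0.1],[0,0,0.1],[0,0,0.1],[0,0,0.1],[0,0,0.1]],"rotation":[[0,0,0],[0,0,0],[0,0,0],[0,0,0],[0,0,0],[0,0,0],[0,0,0],[0,0,0],[0,0,0],[0,0,0]],"grip":[1,1,1,1,1,1,1,1,1,1]}'
```

```text
time: 6.97
tool_pos: [0.4511, -0.0192, 0.0705]
tool_rot: [0.0, 0.616, 0.788, 0.0]
contact_force: [0.2, -0.2, -1.1]
gripper_width: 0.401
time: 7.8
tool_pos: [0.4509, -0.0192, 0.0693]
tool_rot: [0.0, 0.616, 0.788, 0.0]
contact_force: [-0.4, -0.6, -0.1]
gripper_width: 0.401
```

```bash
for i in 1; do python3 -m pendant '{"linear":[[0,0,0.1],[0,0,0.1],[0,0,0.1],[0,0,0.1],[0,0,0.1],[0,0,0.1],[0,0,0.1],[0,0,0.1],[0,0,0.1],[0,0,0.1]],"rotation":[[0,0,0],[0,0,0],[0,0,0],[0,0,0],[0,0,0],[0,0,0],[0,0,0],[0,0,0],[0,0,0],[0,0,0]],"grip":[1,1,1,1,1,1,1,1,1,1]}'; done
```

```text
time: 8.63
tool_pos: [0.4511, -0.0192, 0.0685]
tool_rot: [0.0, 0.616, 0.788, 0.0]
contact_force: [0.4, -0.3, 1.8]
gripper_width: 0.402
```

```bash
cat > f.py <<'E'
from h import *
s=manip.state();qt=np.array([.5865,.0124,.2440]);d=s["tool_pos"][:2]-qt[:2];c,n=np.cos(qt[2]),np.sin(qt[2]);F=s["contact_force"]
print("unit x,y of TCP",(1000*np.array([c*d[0]+n*d[1],-n*d[0]+c*d[1]])).round(1),"z",(s["tool_pos"][2]*1000).round(1),"Fx,Fy,Fz",np.round([c*F[0]+n*F[1],-n*F[0]+c*F[1],F[2]],1),"t",round(s["time"],2))
E
python3 f.py
python3 -m pendant '{"linear":[[0,0.5,0],[0,1,0],[0,1.5,0],[0,2,0],[0,2.5,0],[0,3,0],[0,3.5,0],[0,4,0],[0,4,0],[0,4,0]],"rotation":[[0,0,0],[0,0,0],[0,0,0],[0,0,0],[0,0,0],[0,0,0],[0,0,0],[0,0,0],[0,0,0],[0,0,0]],"grip":[1,1,1,1,1,1,1,1,1,1]}' >/dev/null
python3 f.py
```

```text
unit x,y of TCP [-139.1    2.1] z 68.5 Fx,Fy,Fz [ 0.4 -0.4  1.8] t 8.63
unit x,y of TCP [-98.3   2.1] z 68.4 Fx,Fy,Fz [ 1.1 -0.2  1.9] t 9.47
```

```bash
python3 -m pendant '{"linear":[[0,0.1,0],[0,0.2,0],[0,0.3,0],[0,0.4,0],[0,0.5,0],[0,0.6,0],[0,0.7,0],[0,0.8,0],[0,0.9,0],[0,1,0]],"rotation":[[0,0,0],[0,0,0],[0,0,0],[0,0,0],[0,0,0],[0,0,0],[0,0,0],[0,0,0],[0,0,0],[0,0,0]],"grip":[1,1,1,1,1,1,1,1,1,1]}' >/dev/null
python3 f.py
```

```text
unit x,y of TCP [-91.5   2.1] z 68.4 Fx,Fy,Fz [-12.    0.2  13.8] t 10.3
```

```bash
python3 -m pendant '{"linear":[[0,0.1,0],[0,0.2,0],[0,0.3,0],[0,0.4,0],[0,0.5,0],[0,0.6,0],[0,0.7,0],[0,0.8,0],[0,0.9,0],[0,1,0]],"rotation":[[0,0,0],[0,0,0],[0,0,0],[0,0,0],[0,0,0],[0,0,0],[0,0,0],[0,0,0],[0,0,0],[0,0,0]],"grip":[1,1,1,1,1,1,1,1,1,1]}' >/dev/null
python3 f.py
```

```text
unit x,y of TCP [-82.8   2.1] z 68.4 Fx,Fy,Fz [-18.   -0.   16.6] t 11.13
```

```bash
python3 -m pendant '{"linear":[[0,0,-0.05],[0,0,-0.1],[0,0,-0.1],[0,0,-0.1],[0,0,-0.1],[0,0,-0.1],[0,0,-0.1],[0,0,-0.1],[0,0,-0.1],[0,0,-0.1]],"rotation":[[0,0,0],[0,0,0],[0,0,0],[0,0,0],[0,0,0],[0,0,0],[0,0,0],[0,0,0],[0,0,0],[0,0,0]],"grip":[1,1,1,1,1,1,1,1,1,1]}' 
python3 f.py; python3 -c "
from h import *
import cv2
T=manip.grab_frame('top');S=manip.grab_frame('side')
t=T[140:200,200:275,::-1];s=S[190:290,200:300,::-1];z=np.zeros((600,800,3),np.uint8)
z[:320,:400]=cv2.resize(t,(400,320),interpolation=cv2.INTER_CUBIC);z[:400,400:]=cv2.resize(s,(400,400),interpolation=cv2.INTER_CUBIC)
cv2.imwrite('pics/c.png',z[:400])"
```

```text
time: 11.97
tool_pos: [0.5061, -0.0055, 0.0684]
tool_rot: [-0.003, 0.616, 0.788, -0.003]
contact_force: [-10.6, -3.7, 8.7]
gripper_width: 0.406
unit x,y of TCP [-82.3   2.1] z 68.4 Fx,Fy,Fz [-11.1  -1.    8.7] t 11.97
```

View pics/c.png

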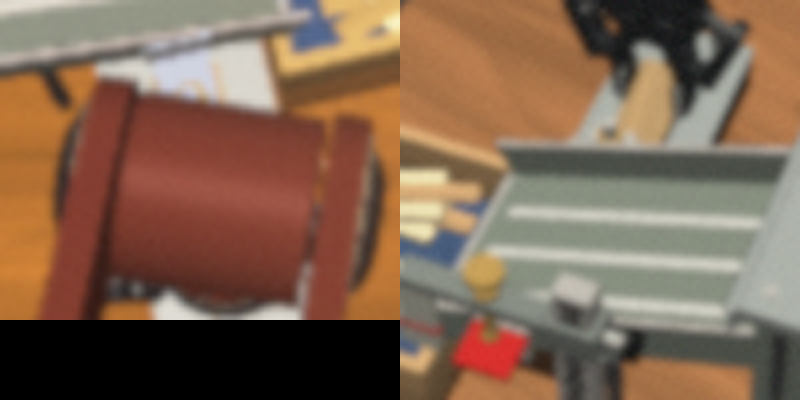

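The side crop shows the wedge under the bracket with its sides clear. The ear at crop (490,345) still has a gap to the screw. The hand was bearing down, so I'll relieve it further before continuing.

```bash
python3 -m pendant '{"linear":[[0,0,-0.08],[0,0,-0.08],[0,0,-0.08],[0,0,-0.08],[0,0,-0.08],[0,0,-0.08],[0,0,-0.08],[0,0,-0.08],[0,0,-0.08],[0,0,-0.08]],"rotation":[[0,0,0],[0,0,0],[0,0,0],[0,0,0],[0,0,0],[0,0,0],[0,0,0],[0,0,0],[0,0,0],[0,0,0]],"grip":[1,1,1,1,1,1,1,1,1,1]}' 
python3 f.py
python3 -m pendant '{"linear":[[0,0.05,0],[0,0.1,0],[0,0.15,0],[0,0.2,0],[0,0.25,0],[0,0.3,0],[0,0.35,0],[0,0.4,0],[0,0.45,0],[0,0.5,0]],"rotation":[[0,0,0],[0,0,0],[0,0,0],[0,0,0],[0,0,0],[0,0,0],[0,0,0],[0,0,0],[0,0,0],[0,0,0]],"grip":[1,1,1,1,1,1,1,1,1,1]}' >/dev/null
python3 f.py;python3 -c "
from h import *
s=manip.state();print(s['ft_torque'].round(2),R.from_quat(np.roll(s['tool_rot'],-1)).as_matrix().round(4)[2])"
```

```text
time: 12.9
tool_pos: [0.5061, -0.0053, 0.0684]
tool_rot: [-0.003, 0.616, 0.788, -0.003]
contact_force: [-7.7, -3.2, 2.3]
gripper_width: 0.405
unit x,y of TCP [-82.3   2.3] z 68.4 Fx,Fy,Fz [-8.3 -1.3  2.3] t 12.9
unit x,y of TCP [-78.1   2.6] z 68.4 Fx,Fy,Fz [-11.6  -0.2   6.5] t 13.73
[-0.57  1.55 -0.02] [ 0.0013 -0.0102 -0.9999]
```

```bash
python3 -m pendant '{"linear":[[0,0.05,-0.03],[0,0.1,-0.05],[0,0.15,-0.05],[0,0.2,-0.05],[0,0.25,-0.05],[0,0.3,-0.05],[0,0.35,-0.05],[0,0.4,-0.05],[0,0.45,-0.05],[0,0.5,-0.05]],"rotation":[[0,0,0],[0,0,0],[0,0,0],[0,0,0],[0,0,0],[0,0,0],[0,0,0],[0,0,0],[0,0,0],[0,0,0]],"grip":[1,1,1,1,1,1,1,1,1,1]}' >/dev/null
python3 f.py
python3 -m pendant '{"linear":[[0,0.05,0],[0,0.1,0],[0,0.15,0],[0,0.2,0],[0,0.25,0],[0,0.3,0],[0,0.35,0],[0,0.4,0],[0,0.45,0],[0,0.5,0]],"rotation":[[0,0,0],[0,0,0],[0,0,0],[0,0,0],[0,0,0],[0,0,0],[0,0,0],[0,0,0],[0,0,0],[0,0,0]],"grip":[1,1,1,1,1,1,1,1,1,1]}' >/dev/null
python3 f.py
```

```text
unit x,y of TCP [-73.2   2.8] z 68.5 Fx,Fy,Fz [-10.6  -0.5   4.5] t 14.57
unit x,y of TCP [-68.2   2.8] z 68.5 Fx,Fy,Fz [-10.6   0.2   4.1] t 15.4
```

```bash
echo 'import sys; sys.exit((c*F[0]+n*F[1])<-13)' >> f.py
python3 -m pendant '{"linear":[[0,0.03,0],[0,0.06,0],[0,0.09,0],[0,0.12,0],[0,0.15,0],[0,0.18,0],[0,0.21,0],[0,0.24,0],[0,0.27,0],[0,0.3,0]],"rotation":[[0,0,0],[0,0,0],[0,0,0],[0,0,0],[0,0,0],[0,0,0],[0,0,0],[0,0,0],[0,0,0],[0,0,0]],"grip":[1,1,1,1,1,1,1,1,1,1]}' >/dev/null
python3 f.py &&
python3 -m pendant '{"linear":[[0,0.03,0],[0,0.06,0],[0,0.09,0],[0,0.12,0],[0,0.15,0],[0,0.18,0],[0,0.21,0],[0,0.24,0],[0,0.27,0],[0,0.3,0]],"rotation":[[0,0,0],[0,0,0],[0,0,0],[0,0,0],[0,0,0],[0,0,0],[0,0,0],[0,0,0],[0,0,0],[0,0,0]],"grip":[1,1,1,1,1,1,1,1,1,1]}' >/dev/null &&
python3 f.py &&
python3 -m pendant '{"linear":[[0,0.03,0],[0,0.06,0],[0,0.09,0],[0,0.12,0],[0,0.15,0],[0,0.18,0],[0,0.21,0],[0,0.24,0],[0,0.27,0],[0,0.3,0]],"rotation":[[0,0,0],[0,0,0],[0,0,0],[0,0,0],[0,0,0],[0,0,0],[0,0,0],[0,0,0],[0,0,0],[0,0,0]],"grip":[1,1,1,1,1,1,1,1,1,1]}' >/dev/null && python3 f.py
```

```text
unit x,y of TCP [-65.2   2.8] z 68.4 Fx,Fy,Fz [-10.5   0.7   4.7] t 16.23False
```

```bash
sed -i 's/sys.exit(/sys.exit(int(/; s/-13)$/-13))/' f.py; tail -1 f.py
python3 -m pendant '{"linear":[[0,0.03,0],[0,0.06,0],[0,0.09,0],[0,0.12,0],[0,0.15,0],[0,0.18,0],[0,0.21,0],[0,0.24,0],[0,0.27,0],[0,0.3,0]],"rotation":[[0,0,0],[0,0,0],[0,0,0],[0,0,0],[0,0,0],[0,0,0],[0,0,0],[0,0,0],[0,0,0],[0,0,0]],"grip":[1,1,1,1,1,1,1,1,1,1]}' >/dev/null
python3 f.py &&
python3 -m pendant '{"linear":[[0,0.03,0],[0,0.06,0],[0,0.09,0],[0,0.12,0],[0,0.15,0],[0,0.18,0],[0,0.21,0],[0,0.24,0],[0,0.27,0],[0,0.3,0]],"rotation":[[0,0,0],[0,0,0],[0,0,0],[0,0,0],[0,0,0],[0,0,0],[0,0,0],[0,0,0],[0,0,0],[0,0,0]],"grip":[1,1,1,1,1,1,1,1,1,1]}' >/dev/null &&
python3 f.py &&
python3 -m pendant '{"linear":[[0,0.03,0],[0,0.06,0],[0,0.09,0],[0,0.12,0],[0,0.15,0],[0,0.18,0],[0,0.21,0],[0,0.24,0],[0,0.27,0],[0,0.3,0]],"rotation":[[0,0,0],[0,0,0],[0,0,0],[0,0,0],[0,0,0],[0,0,0],[0,0,0],[0,0,0],[0,0,0],[0,0,0]],"grip":[1,1,1,1,1,1,1,1,1,1]}' >/dev/null && python3 f.py
```

```text
import sys; sys.exit(int((c*F[0]+n*F[1])<-13))
unit x,y of TCP [-62.2   2.8] z 68.4 Fx,Fy,Fz [-10.1   0.6   4.6] t 17.07
unit x,y of TCP [-59.2   2.8] z 68.5 Fx,Fy,Fz [-10.9   0.8   4.8] t 17.9
unit x,y of TCP [-56.2   2.8] z 68.5 Fx,Fy,Fz [-10.1  -0.5   3.7] t 18.73
```

```bash

python3 -m pendant '{"linear":[[0,0.03,0],[0,0.06,0],[0,0.09,0],[0,0.12,0],[0,0.15,0],[0,0.18,0],[0,0.21,0],[0,0.24,0],[0,0.27,0],[0,0.3,0]],"rotation":[[0,0,0],[0,0,0],[0,0,0],[0,0,0],[0,0,0],[0,0,0],[0,0,0],[0,0,0],[0,0,0],[0,0,0]],"grip":[1,1,1,1,1,1,1,1,1,1]}' >/dev/null
python3 f.py &&
python3 -m pendant '{"linear":[[0,0.03,0],[0,0.06,0],[0,0.09,0],[0,0.12,0],[0,0.15,0],[0,0.18,0],[0,0.21,0],[0,0.24,0],[0,0.27,0],[0,0.3,0]],"rotation":[[0,0,0],[0,0,0],[0,0,0],[0,0,0],[0,0,0],[0,0,0],[0,0,0],[0,0,0],[0,0,0],[0,0,0]],"grip":[1,1,1,1,1,1,1,1,1,1]}' >/dev/null &&
python3 f.py &&
python3 -m pendant '{"linear":[[0,0.03,0],[0,0.06,0],[0,0.09,0],[0,0.12,0],[0,0.15,0],[0,0.18,0],[0,0.21,0],[0,0.24,0],[0,0.27,0],[0,0.3,0]],"rotation":[[0,0,0],[0,0,0],[0,0,0],[0,0,0],[0,0,0],[0,0,0],[0,0,0],[0,0,0],[0,0,0],[0,0,0]],"grip":[1,1,1,1,1,1,1,1,1,1]}' >/dev/null && python3 f.py
```

```text
unit x,y of TCP [-53.3   2.8] z 68.4 Fx,Fy,Fz [-9.1  0.4  3.8] t 19.57
unit x,y of TCP [-50.2   2.8] z 68.5 Fx,Fy,Fz [-10.    0.2   4.4] t 20.4
unit x,y of TCP [-47.3   2.7] z 68.5 Fx,Fy,Fz [-9.4  0.3  4.9] t 21.23
```

```bash

python3 -m pendant '{"linear":[[0,0.03,0],[0,0.06,0],[0,0.09,0],[0,0.12,0],[0,0.15,0],[0,0.18,0],[0,0.21,0],[0,0.24,0],[0,0.27,0],[0,0.3,0]],"rotation":[[0,0,0],[0,0,0],[0,0,0],[0,0,0],[0,0,0],[0,0,0],[0,0,0],[0,0,0],[0,0,0],[0,0,0]],"grip":[1,1,1,1,1,1,1,1,1,1]}' >/dev/null
python3 f.py &&
python3 -m pendant '{"linear":[[0,0.03,0],[0,0.06,0],[0,0.09,0],[0,0.12,0],[0,0.15,0],[0,0.18,0],[0,0.21,0],[0,0.24,0],[0,0.27,0],[0,0.3,0]],"rotation":[[0,0,0],[0,0,0],[0,0,0],[0,0,0],[0,0,0],[0,0,0],[0,0,0],[0,0,0],[0,0,0],[0,0,0]],"grip":[1,1,1,1,1,1,1,1,1,1]}' >/dev/null &&
python3 f.py &&
python3 -m pendant '{"linear":[[0,0.03,0],[0,0.06,0],[0,0.09,0],[0,0.12,0],[0,0.15,0],[0,0.18,0],[0,0.21,0],[0,0.24,0],[0,0.27,0],[0,0.3,0]],"rotation":[[0,0,0],[0,0,0],[0,0,0],[0,0,0],[0,0,0],[0,0,0],[0,0,0],[0,0,0],[0,0,0],[0,0,0]],"grip":[1,1,1,1,1,1,1,1,1,1]}' >/dev/null && python3 f.py
```

```text
unit x,y of TCP [-44.2   2.7] z 68.5 Fx,Fy,Fz [-9.7  0.3  4.6] t 22.07
unit x,y of TCP [-41.2   2.7] z 68.5 Fx,Fy,Fz [-10.9  -0.1   4.7] t 22.9
unit x,y of TCP [-38.2   2.7] z 68.5 Fx,Fy,Fz [-10.2   0.5   4.4] t 23.73
```

```bash

python3 -m pendant '{"linear":[[0,0.03,0],[0,0.06,0],[0,0.09,0],[0,0.12,0],[0,0.15,0],[0,0.18,0],[0,0.21,0],[0,0.24,0],[0,0.25,0],[0,0.25,0]],"rotation":[[0,0,0],[0,0,0],[0,0,0],[0,0,0],[0,0,0],[0,0,0],[0,0,0],[0,0,0],[0,0,0],[0,0,0]],"grip":[1,1,1,1,1,1,1,1,1,1]}' >/dev/null
python3 f.py &&
python3 -m pendant '{"linear":[[0,0.03,0],[0,0.06,0],[0,0.09,0],[0,0.12,0],[0,0.15,0],[0,0.18,0],[0,0.21,0],[0,0.24,0],[0,0.25,0],[0,0.25,0]],"rotation":[[0,0,0],[0,0,0],[0,0,0],[0,0,0],[0,0,0],[0,0,0],[0,0,0],[0,0,0],[0,0,0],[0,0,0]],"grip":[1,1,1,1,1,1,1,1,1,1]}' >/dev/null &&
python3 f.py; python3 -c "
from h import *
import cv2
S=manip.grab_frame('side')
cv2.imwrite('pics/d.png',cv2.resize(S[190:290,190:300,::-1],(770,600)[:2] if 0 else (660,600),interpolation=cv2.INTER_CUBIC))"
```

```text
unit x,y of TCP [-35.7   2.7] z 68.5 Fx,Fy,Fz [-9.6 -0.1  3.6] t 24.57
unit x,y of TCP [-33.2   2.7] z 68.5 Fx,Fy,Fz [-9.7 -0.4  4.6] t 25.4
```

View pics/d.png

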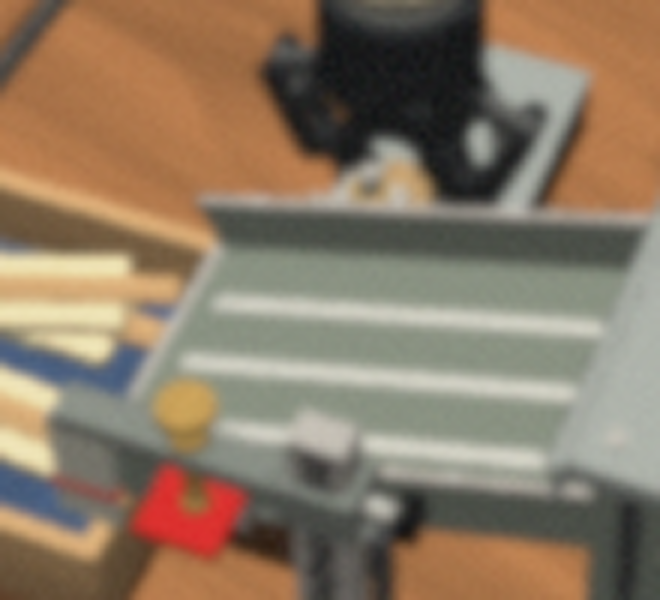

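The side crop shows the red ear at (190,510), now just under the screw nose at about (195,505). Going on in small steps.

```bash

python3 -m pendant '{"linear":[[0,0.03,0],[0,0.06,0],[0,0.09,0],[0,0.12,0],[0,0.15,0],[0,0.18,0],[0,0.2,0],[0,0.2,0],[0,0.2,0],[0,0.2,0]],"rotation":[[0,0,0],[0,0,0],[0,0,0],[0,0,0],[0,0,0],[0,0,0],[0,0,0],[0,0,0],[0,0,0],[0,0,0]],"grip":[1,1,1,1,1,1,1,1,1,1]}' >/dev/null
python3 f.py &&
python3 -m pendant '{"linear":[[0,0.03,0],[0,0.06,0],[0,0.09,0],[0,0.12,0],[0,0.15,0],[0,0.18,0],[0,0.2,0],[0,0.2,0],[0,0.2,0],[0,0.2,0]],"rotation":[[0,0,0],[0,0,0],[0,0,0],[0,0,0],[0,0,0],[0,0,0],[0,0,0],[0,0,0],[0,0,0],[0,0,0]],"grip":[1,1,1,1,1,1,1,1,1,1]}' >/dev/null &&
python3 f.py &&
python3 -m pendant '{"linear":[[0,0.03,0],[0,0.06,0],[0,0.09,0],[0,0.12,0],[0,0.15,0],[0,0.18,0],[0,0.2,0],[0,0.2,0],[0,0.2,0],[0,0.2,0]],"rotation":[[0,0,0],[0,0,0],[0,0,0],[0,0,0],[0,0,0],[0,0,0],[0,0,0],[0,0,0],[0,0,0],[0,0,0]],"grip":[1,1,1,1,1,1,1,1,1,1]}' >/dev/null &&
python3 f.py
```

```text
unit x,y of TCP [-31.2   2.7] z 68.4 Fx,Fy,Fz [-9.6 -0.2  4. ] t 26.28
unit x,y of TCP [-29.2   2.7] z 68.5 Fx,Fy,Fz [-10.3  -1.    4.6] t 27.12
unit x,y of TCP [-27.9   2.7] z 68.4 Fx,Fy,Fz [-12.9  -0.    5.9] t 27.95
```

The force is climbing, from a steady 9.9 N to 12.9 N. I'm aiming for about 16 N.

```bash

python3 -m pendant '{"linear":[[0,0.02,0],[0,0.04,0],[0,0.06,0],[0,0.08,0],[0,0.1,0],[0,0.1,0],[0,0.1,0],[0,0.1,0],[0,0.1,0],[0,0.1,0]],"rotation":[[0,0,0],[0,0,0],[0,0,0],[0,0,0],[0,0,0],[0,0,0],[0,0,0],[0,0,0],[0,0,0],[0,0,0]],"grip":[1,1,1,1,1,1,1,1,1,1]}' >/dev/null
python3 f.py
```

```text
unit x,y of TCP [-27.3   2.6] z 68.4 Fx,Fy,Fz [-14.8  -1.    7.7] t 28.78
```

```bash

python3 -m pendant '{"linear":[[0,0.02,0],[0,0.04,0],[0,0.06,0],[0,0.08,0],[0,0.08,0],[0,0.08,0],[0,0.08,0],[0,0.08,0],[0,0.08,0],[0,0.08,0]],"rotation":[[0,0,0],[0,0,0],[0,0,0],[0,0,0],[0,0,0],[0,0,0],[0,0,0],[0,0,0],[0,0,0],[0,0,0]],"grip":[1,1,1,1,1,1,1,1,1,1]}' >/dev/null
python3 f.py
```

```text
unit x,y of TCP [-26.9   2.6] z 68.4 Fx,Fy,Fz [-16.3   0.5   8.5] t 29.62
```

```bash

python3 -m pendant '{"linear":[[0,-0.05,-0.02],[0,-0.1,-0.03],[0,-0.15,-0.05],[0,-0.2,-0.06],[0,-0.25,-0.07],[0,-0.3,-0.07],[0,-0.3,-0.07],[0,-0.3,-0.07],[0,-0.3,-0.07],[0,-0.3,-0.07]],"rotation":[[0,0,0],[0,0,0],[0,0,0],[0,0,0],[0,0,0],[0,0,0],[0,0,0],[0,0,0],[0,0,0],[0,0,0]],"grip":[1,1,1,1,1,1,1,1,1,1]}' >/dev/null
python3 f.py
```

```text
unit x,y of TCP [-27.1   2.7] z 68.7 Fx,Fy,Fz [-5.  -2.2 -8.4] t 30.45
```

```bash

python3 -m pendant '{"linear":[[0,0,0.02],[0,0,0.04],[0,0,0.05],[0,0,0.05],[0,0,0.05],[0,0,0.05],[0,0,0.05],[0,0,0.05],[0,0,0.05],[0,0,0.05]],"rotation":[[0,0,0],[0,0,0],[0,0,0],[0,0,0],[0,0,0],[0,0,0],[0,0,0],[0,0,0],[0,0,0],[0,0,0]],"grip":[1,1,1,1,1,1,1,1,1,1]}' >/dev/null
python3 f.py
```

```text
unit x,y of TCP [-27.1   2.7] z 68.6 Fx,Fy,Fz [-6.6 -1.2 -6.2] t 31.28
```

```bash

python3 -m pendant '{"linear":[[0,0,0.02],[0,0,0.04],[0,-0.02,0.06],[0,-0.04,0.06],[0,-0.06,0.06],[0,-0.08,0.06],[0,-0.1,0.06],[0,-0.1,0.06],[0,-0.1,0.06],[0,-0.1,0.06]],"rotation":[[0,0,0],[0,0,0],[0,0,0],[0,0,0],[0,0,0],[0,0,0],[0,0,0],[0,0,0],[0,0,0],[0,0,0]],"grip":[1,1,1,1,1,1,1,1,1,1]}' >/dev/null
python3 f.py
```

```text
unit x,y of TCP [-27.1   2.7] z 68.6 Fx,Fy,Fz [-5.6 -0.9 -6.8] t 32.12
```

```bash

python3 -m pendant '{"linear":[[0,0,0],[0,0,0],[0,0,0],[0,0,0],[0,0,0],[0,0,0],[0,0,0],[0,0,0],[0,0,0],[0,0,0]],"rotation":[[0,0,0],[0,0,0],[0,0,0],[0,0,0],[0,0,0],[0,0,0],[0,0,0],[0,0,0],[0,0,0],[0,0,0]],"grip":[0.9,0.8,0.7,0.6,0.5,0.4,0.3,0.3,0.3,0.3]}' 
python3 f.py
python3 -m pendant '{"linear":[[0,-0.5,0],[0,-1,0],[0,-2,0],[0,-3,0],[0,-4,0],[0,-5,0],[0,-5.5,0],[0,-5.5,0],[0,-5.5,0],[0,-5.5,0]],"rotation":[[0,0,0],[0,0,0],[0,0,0],[0,0,0],[0,0,0],[0,0,0],[0,0,0],[0,0,0],[0,0,0],[0,0,0]],"grip":[0.3,0.3,0.3,0.3,0.3,0.3,0.3,0.3,0.3,0.3]}' 
python3 f.py
python3 -c "
from h import *
import cv2
T=manip.grab_frame('top');S=manip.grab_frame('side')
cv2.imwrite('pics/e.png',np.hstack([cv2.resize(S[190:290,190:290,::-1],(400,400),interpolation=cv2.INTER_CUBIC),cv2.resize(T[140:240,190:290,::-1],(400,400),interpolation=cv2.INTER_CUBIC)]))"
```

```text
time: 32.95
tool_pos: [0.5621, 0.0083, 0.071]
tool_rot: [0.001, 0.616, 0.788, 0.001]
contact_force: [-0.4, -0.1, 0.1]
gripper_width: 0.697
unit x,y of TCP [-24.7   1.9] z 71.0 Fx,Fy,Fz [-0.4  0.   0.1] t 32.95
time: 33.78
tool_pos: [0.5084, -0.0051, 0.0705]
tool_rot: [0.0, 0.616, 0.788, 0.0]
contact_force: [-0.1, 1.1, -0.7]
gripper_width: 0.701
unit x,y of TCP [-80.    1.9] z 70.5 Fx,Fy,Fz [ 0.2  1.  -0.7] t 33.78
```

View pics/e.png

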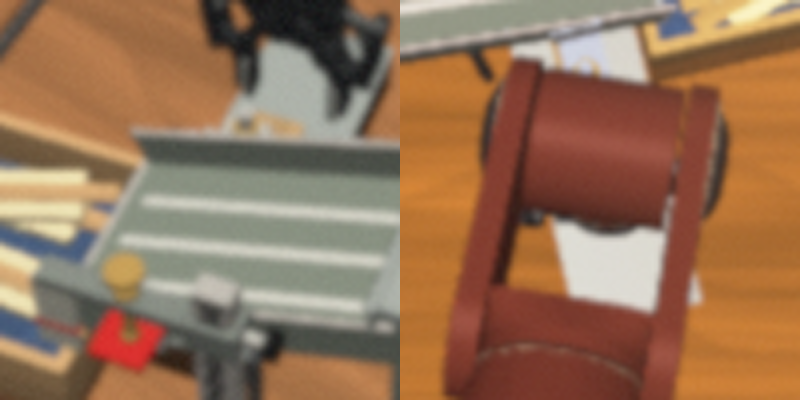

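The wedge stayed under the foot after release, and the ear at (125,338) is against the nose. As a final check I'll close the fingers behind the heel and push lightly to see whether it holds.

```bash

python3 -m pendant '{"linear":[[0,0,0.1],[0,0,0.1],[0,0,0.1],[0,0,0.1],[0,0,0.1],[0,0,0.1],[0,0,0.1],[0,0,0.1],[0,0,0.1],[0,0,0.1]],"rotation":[[0,0,0],[0,0,0],[0,0,0],[0,0,0],[0,0,0],[0,0,0],[0,0,0],[0,0,0],[0,0,0],[0,0,0]],"grip":[1,1,1,1,1,1,1,1,1,1]}' 
python3 f.py
python3 -m pendant '{"linear":[[0,0.1,0],[0,0.2,0],[0,0.3,0],[0,0.4,0],[0,0.5,0],[0,0.6,0],[0,0.7,0],[0,0.8,0],[0,0.9,0],[0,0.9,0]],"rotation":[[0,0,0],[0,0,0],[0,0,0],[0,0,0],[0,0,0],[0,0,0],[0,0,0],[0,0,0],[0,0,0],[0,0,0]],"grip":[1,1,1,1,1,1,1,1,1,1]}' >/dev/null
python3 f.py
```

```text
time: 34.72
tool_pos: [0.508, -0.005, 0.0692]
tool_rot: [0.0, 0.616, 0.788, -0.0]
contact_force: [0.9, -0.6, -0.3]
gripper_width: -0.0
unit x,y of TCP [-80.4   2.1] z 69.2 Fx,Fy,Fz [ 0.7 -0.7 -0.3] t 34.72
unit x,y of TCP [-71.2   2.1] z 69.2 Fx,Fy,Fz [ 1.2 -0.9 -0.1] t 35.55
```

```bash

python3 -m pendant '{"linear":[[0,0.1,0],[0,0.2,0],[0,0.3,0],[0,0.4,0],[0,0.4,0],[0,0.4,0],[0,0.4,0],[0,0.4,0],[0,0.4,0],[0,0.4,0]],"rotation":[[0,0,0],[0,0,0],[0,0,0],[0,0,0],[0,0,0],[0,0,0],[0,0,0],[0,0,0],[0,0,0],[0,0,0]],"grip":[1,1,1,1,1,1,1,1,1,1]}' >/dev/null
python3 f.py
```

```text
unit x,y of TCP [-67.4   2.1] z 69.2 Fx,Fy,Fz [-0.1  0.7 -1.3] t 36.38
```

```bash

python3 -m pendant '{"linear":[[0,0.03,0],[0,0.06,0],[0,0.09,0],[0,0.12,0],[0,0.15,0],[0,0.15,0],[0,0.15,0],[0,0.15,0],[0,0.15,0],[0,0.15,0]],"rotation":[[0,0,0],[0,0,0],[0,0,0],[0,0,0],[0,0,0],[0,0,0],[0,0,0],[0,0,0],[0,0,0],[0,0,0]],"grip":[1,1,1,1,1,1,1,1,1,1]}' >/dev/null
python3 f.py
```

```text
unit x,y of TCP [-65.9   2.1] z 69.2 Fx,Fy,Fz [-0.5 -0.3 -0.2] t 37.22
```

```bash

python3 -m pendant '{"linear":[[0,0.03,0],[0,0.06,0],[0,0.09,0],[0,0.12,0],[0,0.15,0],[0,0.15,0],[0,0.15,0],[0,0.15,0],[0,0.15,0],[0,0.15,0]],"rotation":[[0,0,0],[0,0,0],[0,0,0],[0,0,0],[0,0,0],[0,0,0],[0,0,0],[0,0,0],[0,0,0],[0,0,0]],"grip":[1,1,1,1,1,1,1,1,1,1]}' >/dev/null
python3 f.py
```

```text
unit x,y of TCP [-64.4   2.1] z 69.2 Fx,Fy,Fz [ 0.3  0.5 -0.1] t 38.05
```

```bash
sed -i 's/-13))/-3))/' f.py
python3 -m pendant '{"linear":[[0,0.03,0],[0,0.06,0],[0,0.09,0],[0,0.12,0],[0,0.15,0],[0,0.15,0],[0,0.15,0],[0,0.15,0],[0,0.15,0],[0,0.15,0]],"rotation":[[0,0,0],[0,0,0],[0,0,0],[0,0,0],[0,0,0],[0,0,0],[0,0,0],[0,0,0],[0,0,0],[0,0,0]],"grip":[1,1,1,1,1,1,1,1,1,1]}' >/dev/null
python3 f.py && python3 -m pendant '{"linear":[[0,0.03,0],[0,0.06,0],[0,0.09,0],[0,0.12,0],[0,0.15,0],[0,0.15,0],[0,0.15,0],[0,0.15,0],[0,0.15,0],[0,0.15,0]],"rotation":[[0,0,0],[0,0,0],[0,0,0],[0,0,0],[0,0,0],[0,0,0],[0,0,0],[0,0,0],[0,0,0],[0,0,0]],"grip":[1,1,1,1,1,1,1,1,1,1]}' >/dev/null && python3 f.py
```

```text
unit x,y of TCP [-63.7   2.1] z 69.1 Fx,Fy,Fz [-4.2 -0.2  2.8] t 38.88
```

```bash

python3 -m pendant '{"linear":[[0,0.03,0],[0,0.06,0],[0,0.08,0],[0,0.08,0],[0,0.08,0],[0,0.08,0],[0,0.08,0],[0,0.08,0],[0,0.08,0],[0,0.08,0]],"rotation":[[0,0,0],[0,0,0],[0,0,0],[0,0,0],[0,0,0],[0,0,0],[0,0,0],[0,0,0],[0,0,0],[0,0,0]],"grip":[1,1,1,1,1,1,1,1,1,1]}' >/dev/null
python3 f.py
```

```text
unit x,y of TCP [-63.6   2.2] z 69.0 Fx,Fy,Fz [-8.1  1.   6.4] t 39.72
```

```bash

python3 -m pendant '{"linear":[[0,0.03,0],[0,0.06,0],[0,0.08,-0.03],[0,0.08,-0.03],[0,0.08,-0.03],[0,0.08,-0.03],[0,0.08,-0.03],[0,0.08,-0.03],[0,0.08,-0.03],[0,0.08,-0.03]],"rotation":[[0,0,0],[0,0,0],[0,0,0],[0,0,0],[0,0,0],[0,0,0],[0,0,0],[0,0,0],[0,0,0],[0,0,0]],"grip":[1,1,1,1,1,1,1,1,1,1]}' >/dev/null
python3 f.py
```

```text
unit x,y of TCP [-63.5   2.1] z 69.1 Fx,Fy,Fz [-11.    0.2   7.3] t 40.55
```

```bash

python3 -m pendant '{"linear":[[0,0.03,0],[0,0.06,0],[0,0.08,-0.03],[0,0.08,-0.03],[0,0.08,-0.03],[0,0.08,-0.03],[0,0.08,-0.03],[0,0.08,-0.03],[0,0.08,-0.03],[0,0.08,-0.03]],"rotation":[[0,0,0],[0,0,0],[0,0,0],[0,0,0],[0,0,0],[0,0,0],[0,0,0],[0,0,0],[0,0,0],[0,0,0]],"grip":[1,1,1,1,1,1,1,1,1,1]}' >/dev/null
python3 f.py
```

```text
unit x,y of TCP [-63.4   2.2] z 69.1 Fx,Fy,Fz [-12.5  -1.1   6.7] t 41.38
```

It holds against a 12.5 N push without moving, well above the unloaded sliding force, so the ear is loaded snugly. Retreating.

```bash

python3 -m pendant '{"linear":[[0,-0.3,0],[0,-1,0],[0,-2,0],[0,-3,0],[0,-4,0],[0,-4,-3],[0,-4,-7],[0,-4,-11],[0,-4,-14],[0,-4,-14]],"rotation":[[0,0,0],[0,0,0],[0,0,0],[0,0,0],[0,0,0],[0,0,0],[0,0,0],[0,0,0],[0,0,0],[0,0,0]],"grip":[1,1,1,1,1,1,1,1,1,1]}' >/dev/null
python3 -m pendant '{"linear":[[0,-3,-3],[0,-6,-6],[0,-8,-6],[0,-8,-6],[0,-8,-6],[0,-8,-6],[0,-8,-6],[0,-8,-6],[0,-8,-6],[0,-8,-6]],"rotation":[[0,0,0],[0,0,0],[0,0,0],[0,0,0],[0,0,0],[0,0,0],[0,0,0],[0,0,0],[0,0,0],[0,0,0]],"grip":[1,1,1,1,1,1,1,1,1,1]}' >/dev/null
python3 f.py
python3 -c "
from h import *
import cv2
T=manip.grab_frame('top');S=manip.grab_frame('side')
cv2.imwrite('pics/f.png',np.hstack([cv2.resize(S[190:290,190:290,::-1],(400,400),interpolation=cv2.INTER_CUBIC),cv2.resize(T[120:220,190:290,::-1],(400,400),interpolation=cv2.INTER_CUBIC)]))"
```

```text
unit x,y of TCP [-180.3    2.3] z 269.2 Fx,Fy,Fz [-0.   0.1 -0.9] t 43.05
```

View pics/f.png

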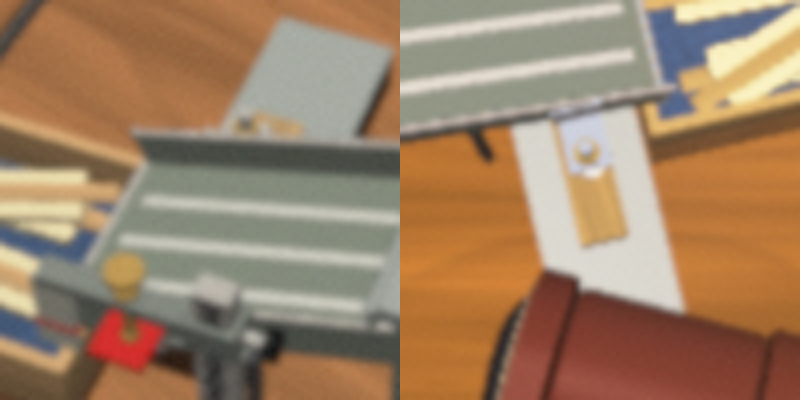

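The wedge lies straight on the bearer under the foot, with its heel at top crop (603,240). The ear is at the nose at side crop (125,335), and the arm is clear. Handing in.

```bash
python3 -c "
from plant import manip
print(manip.job_done())"
```

```text
the job is handed in; nothing more can be done
None
```

I drove the wooden wedge under the chute's foot until the red ear came up against the stop screw, then let go of it and handed the job in at about 43 s. `job_done()` reports no verdict, so the result is my own reading of the checks below.

- **Driving:** with the wedge gripped near its heel, the drive force held steady at about 10 N. It climbed to 16.3 N once the ear met the screw, 6.4 N above steady and inside the 5 to 8 N snug range.
- **Holding:** after letting go, I pushed the heel with closed fingers up to 12.5 N. The fingers crept about 0.1 mm per step, which I took as give in the arm, not the wedge moving. From that I estimate 4 to 7 N between ear and screw, which was not measured directly.
- **Final pictures:** the wedge lies straight on the bearer under the foot, the ear is at the screw nose, and the arm is clear of everything. I did not check the bystanders again after the move, but no contact with any of them showed.

**What disagreed:**
- The steady force was above the stated 3 to 7 N, because the hand bore down about 4 to 5 N while driving. It briefly bore down up to 17 N and drove with 18 N early on, until I eased it.
- The two cameras differed by about 4 to 7 mm. I used the top camera's fit for the unit, which matched the bearer's edges within a millimetre.
- I briefly pulled up on the gripped wedge with about 8 N while relaxing the arm before release. The heel may have lifted by a few tenths of a millimetre.

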